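Close the face-paint case with its hook-in lid

ROBOT

A 7-joint arm with a two-finger parallel gripper is mounted at the origin on the work surface. World frame = base frame: x ahead of the robot, y to its left, z up, the work surface at z = 0. Lengths are in m, angles in rad, forces in N, time in s.
With the tool pointing down it reaches from about 0.35 to 0.9 m from the base axis. Payload 19.9 kg.
Tool frame: the origin (TCP) lies on the mounting face of the last link; the fingertips stand 173 mm ahead of it and the grasp point (between the pads) lies 155 mm ahead of it; z points along the fingers, y is the line along which they close (so a half turn about z gives the same grasp; the last joint's range is limited). The gripper opens to 85 mm and grips with 20 to 120 N. Pads are 22 mm wide; open, the fingers measure 114 mm over their backs; the gripper's body (76 mm by 85 mm) begins 54 mm behind the grasp point. The pads swing forward as they close: fully open they stand 13 mm farther back than shut.
Start: joints at [1.27, 0.417, -0.01, 1.614, 0.005, 1.111, -0.053], TCP at [0.16, -0.604, 0.405] pointing down, gripper open.
Joint ranges: [-2.81, 2.81], [-0.39, 2.02], [-1.27, 1.25], [0.06, 2.57], [-1.19, 4.33], [0.19, 2], [-2.82, 2.82]. Speed limits (rad/s): [1.89, 1.89, 2.39, 2.39, 3.01, 3.01, 3.01].

INTERFACE

Orientations are given as [roll, pitch, yaw] about the fixed x, y, z axes, in that order (R = Rz(yaw) Ry(pitch) Rx(roll)).
In Python, from workcell import sensors, viewer, ticket gives the robot as it stands. The module is installed in compiled form; this text tells all that it offers.
- The arm moves only by the shell command python3 -m crank 'ROWS' [FORCE]. ROWS is a JSON object of lists of equal length, an entry for each row: "jaw": the opening, from -1 (shut) to 1 (fully open); "slide": the shift along the tool's x, y, z in mm, a list of three; "twist": the turn, a rotation vector about the tool's x, y, z in rad, a list of three. In form: {"jaw": [jaw, ...], "slide": [[dx, dy, dz], ...], "twist": [[wx, wy, wz], ...]}. A call has 1 to 20 rows; each row shifts and turns the commanded pose from where the row before left it, along the tool's axes as they then stand; what a row does not reach is not made up. A row lasts 1/8 s, in which the tool goes at most 62.5 mm and 10.7 degrees, less where a joint would pass 70% of its speed; a pose out of reach is approached as far as the arm can. A call with a gripper value outside its range is refused whole. The fingers move at their own pace and stop on an object; FORCE is the grip in N (left out, the last holds). Time passes only in rows, so rows that do not move let the fingers close. It gives the time, the measured TCP pose, the force, the opening and the grip force at its end, in the units of the state.
- sensors.state(): the state, without advancing time (a new reading comes with each control period).
- viewer.get_image(name): name is "scene" or "side" or "wrist"; returns a dict with "frame" (384x512x3 uint8, red, green, blue), "depth" (384x512 float32, m along the optical axis (not along the pixel's ray), 0 where there is no reading), "mtx" (3x3 intrinsics, pixels), "T" (4x4, takes a point from camera to world coordinates); the wrist camera has in their place "T_tool_cam" (4x4, takes a point from camera to tool coordinates, whose origin is the TCP and whose axes are the flange's). Camera axes: x right, y down, z forward; pixel columns grow to the right and rows downward; lengths in m; the calibration is good to about 2 mm. A picture is of the moment at which its call begins: read the wrist's pose just before it.
- ticket.hand_in(): hands the job in; it is judged then, once.
The state is a dict: "t": time; "qpos": joint angles; "joint_velocities": joint speeds; "joint_efforts": joint torques, N m; "ee_pos": TCP position; "eef_rot": TCP orientation; "contact_force": force on the tool from outside, world axes, zero at the start; "torque": the same for the moment, N m; "finger_gap": finger opening in m; "grip_force": force on a finger pad.
Only numpy, scipy, OpenCV 4.12 (cv2) and the standard library are available. Lean on these libraries where they do the work, as an engineer would, in place of code of your own. Each camera call takes 0.05 s, during which the arm holds its last target. There are 200 camera calls.

TASK

Close the face-paint case: take the white lid out of the black sorter, lay it handle side up on the wooden sloping rest and let go of it, so that you can take it again by the handle. Then, holding it tilted, hook its tongue under the roof at the case's far edge and swing the near edge down under control (do not let it drop shut) until the lid lies flat and fully home in its recess; let go, and leave the bottle, brush cup, paint pot and sponge where they stand.

Things in the scene. Friction and masses are not known exactly. Their poses are not given: they have to be found in the camera images.
- lid: Loose stiff white plastic lid, about 120 g: a plate 120 (x) x 150 (y) x 5 mm (z 0..5), continued in +x by a tongue 90 wide, 14 long (x 60..74), 5 thick; a rib handle on the +z side. Origin: centre of the plate's underside. It starts on edge in the sorter's slot, a few degrees off upright: tongue up (lid x up, tip about 142 mm above the table), rib side towards the robot.
- lid_rib (a point): Centre of the lid's rib handle, at (-5, 0, 19) mm in the lid's frame; the rib is 12 thick (lid x), 70 long (lid y) and 28 mm tall (lid z 5..33). Axes as the lid.
- lid_tongue (a point): Middle of the tongue's tip, at (74, 0, 2.5) mm in the lid's frame. Axes as the lid.
- case: Fixed grey paint case, open on top, 150 (x) x 172 (y) x 47 mm. Origin on the table under the recess; x to its far edge (roofed slot), z up. The lid lies on a ledge at z = 32 mm in a recess: near stop face x = -62.5, side rail faces y = +-80, their tops z = 37. Home, the lid's axes are parallel to the case's and its origin lies at (0 +-2.5, 0 +-5, 32) mm.
- case_seat (a point): Centre of the case's recess at ledge height, (0, 0, 32) mm in the case's frame; axes as the case. Flat, the lid cannot go in: it passes tongue end down, tilted 6 to 22 degrees, the tongue tip into the slot first, then the near edge swings down past the near stop.
- case_slot (a point): Middle of the mouth of the slot for the tongue, on the slot's floor, at (64.5, 0, 32) mm in the case's frame; axes as the case. The slot is 100 wide (y +-50), 11 high (roof underside z = 43, roof top 47), 12 deep (back wall face at x = 76.5 of the case). Solid corner blocks beside it, 47 mm high, begin at x = 64.
- sorter: Fixed black plastic letter sorter: base 120 (x) x 170 (y) x 8 mm with two upright walls 6 thick, tops at z = 40 mm, that leave a 9 mm wide slot along y through its origin (slot x -4.5..4.5); two low fences (30 mm high) at x = +-45. Origin: centre of its underside on the table, z up.
- rest: Fixed plywood sloping rest: a board 150 wide (y), 80 mm long up the slope, rising at 45 degrees towards its +x (the robot's left, give or take 20 degrees), its top edge 87 mm above the table; a ledge along the low edge, 16 mm proud, catches the lid's near (tongueless) edge, and the lid's tongue end then overhangs the board by 54 mm. Origin on the table, z up.
- rest_foot (a point): Middle of the inner corner between the board's face and the ledge, at (-45, 0, 30) mm in the rest's frame; the board's face runs from here along (1, 0, 1) in the rest's frame, its normal is (-1, 0, 1). Axes as the rest.
- spray: Bystander: clear bottle with red cap, 48 mm diameter, 150 mm tall, origin at its underside.
- brushcup: Bystander: white cup of brushes, 76 mm diameter at the rim, 90 mm tall (brushes to 165), origin at its underside.
- paintpot: Bystander: flat round paint pot, 60 mm diameter, 22 mm tall, origin at its underside.
- sponge: Bystander: sponge block 70 x 45 x 30 mm, origin at its underside.

How it is judged:
By the outcome, as a careful person would: the job done as asked, in the order asked, and still so for the second after the job is handed in, with the robot touching nothing.
It also fails if it takes over 64 s, if anything falls off the work surface, if the arm or the gripper's body presses on something with over 40 N, if the wrist force passes 120 N, or if a joint passes its speed limit or range.

## Working session

There is one attempt and no reset: what is moved stays moved. The work goes in short steps, Python scripts to look and compute and a shell command to move; the robot and the scene stay as the last step left them, time stands still between calls to the robot, and variables do not carry over. Pictures are saved under pics/ and viewed, at most 10 in all, crops included, and the job is handed in when it is done.

```bash
mkdir -p pics; python3 - <<'E'
from workcell import sensors, viewer
import cv2,numpy as np,pickle
s=sensors.state();print(s)
ims=[]
for n in ["scene","side"]:
    d=viewer.get_image(n);pickle.dump(d,open(f"{n}0.pkl","wb"));print(n,d["mtx"].tolist(),np.round(d["T"],3).tolist())
    cv2.imwrite(f"pics/{n}0.png",cv2.resize(d["frame"][...,::-1],(800,600)))
E
```

```text
{'t': 0.0, 'qpos': array([ 1.27049175,  0.41794211, -0.01031713,  1.61419403,  0.00469603,
        1.11069117, -0.05298686]), 'joint_velocities': array([ 5.38431242e-04, -2.19582855e-03,  1.01269694e-03, -1.75268909e-03,
        1.99711266e-03, -3.87436998e-05,  1.07278010e-03]), 'joint_efforts': array([-3.82950684e-04, -8.64445853e+01,  6.78362958e-01, -4.34910715e+01,
        1.91106589e-02,  7.37559370e-03, -1.30878749e-05]), 'ee_pos': array([ 0.15992828, -0.60404179,  0.40407161]), 'eef_rot': array([-3.14038473e+00,  8.17648883e-05,  2.58837247e-01]), 'contact_force': array([-0.18505633,  0.60972434, -0.46872624]), 'torque': array([ 0.00365196,  0.01337251, -0.04197605]), 'grip_force': 0.0, 'finger_gap': 0.08537105442296763}
scene [[370.5973413463843, 0.0, 258.1546310569109], [0.0, 370.5973413463843, 197.7980199580826], [0.0, 0.0, 1.0]] [[-0.475, 0.661, -0.582, 1.342], [0.88, 0.346, -0.325, 0.406], [-0.014, -0.666, -0.745, 1.04], [0.0, 0.0, 0.0, 1.0]]
side [[359.1973758269338, 0.0, 256.7206439055397], [0.0, 359.1973758269338, 197.38254626504218], [0.0, 0.0, 1.0]] [[-1.0, 0.015, 0.007, 0.613], [0.006, 0.727, -0.687, 0.719], [-0.016, -0.687, -0.727, 0.867], [0.0, 0.0, 0.0, 1.0]]
```

View pics/scene0.png

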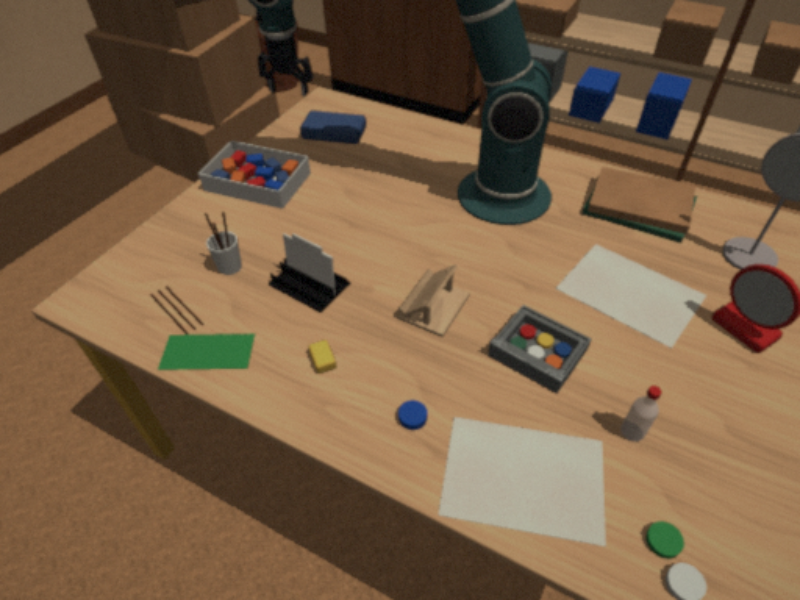

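View pics/side0.png

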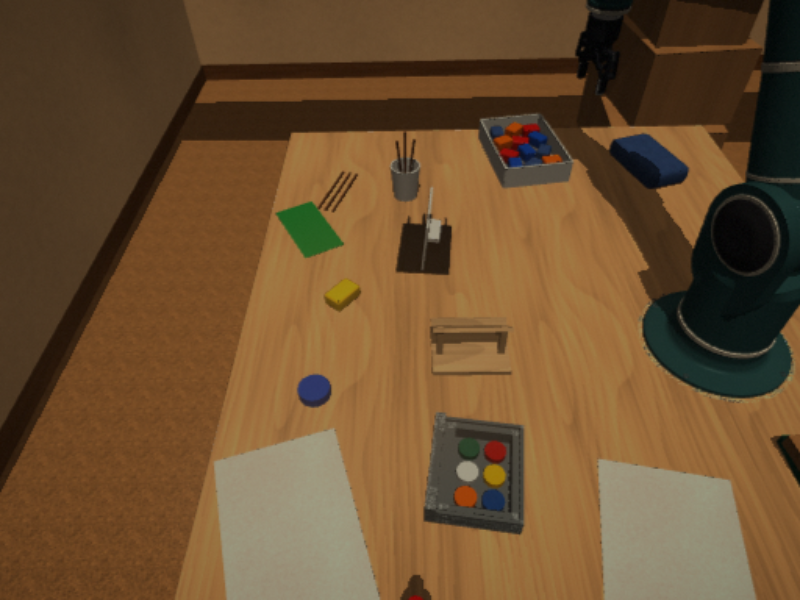

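Scene picture: lid in sorter at (310,270), rest at (435,300), case at (540,347), cup (225,252), sponge (322,356), pot (412,414), bottle (640,415). I'll merge both depth clouds into a top-down map.

```bash
cat > h.py <<'E'
import numpy as np,pickle,cv2
from scipy.spatial.transform import Rotation as R
def cloud(d,T=None):
    T=d["T"] if T is None else T
    v,u=np.indices(d["depth"].shape);z=d["depth"];K=d["mtx"]
    p=np.stack([(u-K[0,2])/K[0,0]*z,(v-K[1,2])/K[1,1]*z,z],-1)@T[:3,:3].T+T[:3,3]
    m=z>0
    return p[m],d["frame"][m]
E
python3 - <<'E'
from h import *
P=[];C=[]
for n in ["scene","side"]:
    p,c=cloud(pickle.load(open(n+"0.pkl","rb")))
    m=(p[:,0]>.2)&(p[:,0]<.9)&(p[:,1]>-.6)&(p[:,1]<.5)
    f=m&(abs(p[:,2])<.01);print(n,"table z",np.median(p[f,2]),f.sum())
    P.append(p[m]);C.append(c[m])
def draw(P,C,x0,x1,y0,y1,s):
    im=np.zeros((int((x1-x0)/s),int((y1-y0)/s),3),np.uint8)
    o=np.argsort(P[:,2]);P=P[o];C=C[o]
    i=((x1-P[:,0])/s).astype(int);j=((y1-P[:,1])/s).astype(int)
    ok=(i>=0)&(j>=0)&(i<im.shape[0])&(j<im.shape[1])
    for k in np.flatnonzero(ok): 
        h=np.clip(P[k,2]*1000,0,150)
        cv2.circle(im,(int(j[k]),int(i[k])),1,tuple(int(a) for a in cv2.applyColorMap(np.uint8([[h*1.7]]),cv2.COLORMAP_JET)[0,0]),-1)
    for q in np.arange(x0,x1,.05): cv2.putText(im,f"{q:.2f}",(0,int((x1-q)/s)),0,.35,(255,255,255));cv2.line(im,(0,int((x1-q)/s)),(800,int((x1-q)/s)),(90,90,90))
    for q in np.arange(y0,y1,.05): cv2.putText(im,f"{q:.2f}",(int((y1-q)/s),10),0,.35,(255,255,255));cv2.line(im,(int((y1-q)/s),0),(int((y1-q)/s),600),(90,90,90))
    return im
P=np.vstack(P);C=np.vstack(C)
np.savez("c0.npz",P=P,C=C)
cv2.imwrite("pics/top0.png",draw(P,C,.35,.9,-.55,.4,.95/800))
E
```

```text
scene table z 0.0014712384163317882 39666
side table z -0.0006347524521319592 58937
```

View pics/top0.png

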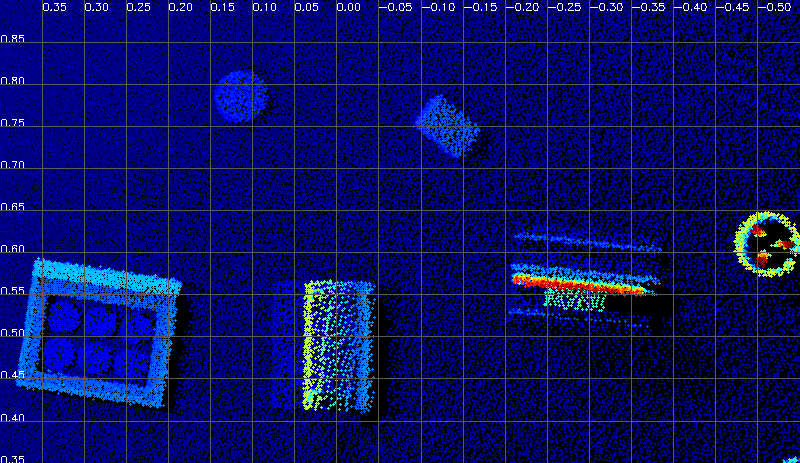

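The map shows the case (~(0.52,0.275), yaw ≈ -8°), the rest rising towards +y with its foot at y≈-0.03, and the lid plate at ~(0.56,-0.28) with the rib towards the robot. Next I fit all three poses.

```bash
python3 - <<'E'
from h import *
for n in ["scene","side"]:
    d=pickle.load(open(n+"0.pkl","rb"));P,C=cloud(d);C=C.astype(int)
    f=(abs(P[:,2])<.01)&(P[:,0]>.4)&(P[:,0]<.8)&(abs(P[:,1])<.4);P[:,2]-=np.median(P[f,2])
    print("==",n)
    # case
    m=(abs(P[:,0]-.51)<.12)&(abs(P[:,1]-.275)<.13)&(P[:,2]>.03)&(P[:,2]<.055)
    r=cv2.minAreaRect((P[m,:2]*1000).astype(np.float32));print("case rect",r)
    a=r[2];a=a-90 if a>45 else a
    print("yaw",a)
    Rz=R.from_euler('z',a,degrees=True).as_matrix()[:2,:2];q=(P[:,:2]-np.array(r[0])/1000)@Rz
    b=(abs(q[:,1])<.04);print("xprof",[(x,round(float(np.median(P[b&(abs(q[:,0]-x/1000)<.001),2]))*1000,1)) for x in list(range(-78,-52,2))+list(range(52,80,2)) if (b&(abs(q[:,0]-x/1000)<.001)).any()])
    b=(abs(q[:,0])<.03);print("yprof",[(x,round(float(np.median(P[b&(abs(q[:,1]-x/1000)<.001),2]))*1000,1)) for x in list(range(-90,-70,2))+list(range(70,90,2)) if (b&(abs(q[:,1]-x/1000)<.001)).any()])
    # lid plate
    m=(P[:,0]>.5)&(P[:,0]<.62)&(P[:,1]>-.4)&(P[:,1]<-.17)&(P[:,2]>.048)&(C.min(1)>60)
    p=P[m];hi=p[p[:,2]>.095]
    w=hi
    for _ in range(4):
        c=w.mean(0);u,s,vt=np.linalg.svd(w-c);nn=vt[2]*(-np.sign(vt[2][0]));w=hi[abs((hi-c)@nn)<.0025]
    tilt=np.degrees(np.arcsin(nn[2]));print("lid plane n",nn.round(3),"c",c.round(4),len(w),"ztop",np.percentile(p[:,2],99.5))
    yw=np.array([-nn[1]*-1*-1,0,0]); z=nn;x=np.array([0,0,1])-z*z[2];x/=np.linalg.norm(x);y=np.cross(z,x)
    t=w@y; print("plate y range",np.percentile(t,[.5,50,99.5]).round(4),"yaxis",y.round(3),"xaxis",x.round(3))
    tt=w[w[:,2]>.135]@y; print("tongue y", np.percentile(tt,[2,98]) if len(tt) else None, "x max",(w@x).max())
    off=(p-c)@z; rb=p[(off>.01)&(off<.04)&(p[:,2]>.04)&(p[:,2]<.09)]
    if len(rb): print("rib n",len(rb),"x",np.percentile(rb@x,[2,98]),"y",np.percentile(rb@y,[2,98]),"z off",np.percentile((rb-c)@z,[2,98]),rb.mean(0))
    # rest
    m=(abs(P[:,0]-.49)<.1)&(abs(P[:,1])<.07)&(P[:,2]>.02)
    p=P[m]; r=cv2.minAreaRect((p[:,:2]*1000).astype(np.float32));print("rest rect",r)
    w=p[(abs(p[:,0]-.49)<.06)&(p[:,1]>-.03)&(p[:,1]<.04)&(p[:,2]>.035)]
    for _ in range(8):
        c=w.mean(0);u,s,vt=np.linalg.svd(w-c);nn=vt[2]*np.sign(vt[2][2]);w=w[abs((w-c)@nn)<.003]
    print("board n",nn.round(3),"c",c.round(4),len(w))
    b=(abs(p[:,0]-.49)<.05);print("yprof",[(k,round(float(np.median(p[b&(abs(p[:,1]-k/1000)<.002),2]))*1000,1)) for k in range(-52,60,4) if (b&(abs(p[:,1]-k/1000)<.002)).any()])
E
```

```text
== scene
case rect ((503.81622314453125, 280.5752868652344), (172.75877380371094, 156.57334899902344), 81.43179321289062)
yaw -8.568206787109375
xprof [(-78, 31.8), (-76, 34.6), (-74, 36.6), (-72, 35.1), (-70, 33.4), (-68, 31.3), (-66, 30.2), (-64, 31.2), (-62, 33.1), (-60, 18.9), (-58, 19.5), (-56, 20.6), (-54, 12.8), (54, 42.1), (56, 43.2), (58, 45.7), (60, 46.9), (62, 45.8), (64, 46.2), (66, 46.7), (68, 45.9), (70, 46.2), (72, 24.9), (74, 22.2), (76, 24.4), (78, 1.0)]
yprof [(-86, 37.5), (-84, 36.9), (-82, 37.0), (-80, 34.1), (-78, 31.7), (-76, 31.4), (-74, 33.1), (-72, 30.0), (70, 30.6), (72, 31.9), (74, 31.9), (76, 30.7), (78, 31.1), (80, 36.0), (82, 36.3), (84, 37.2), (86, 20.5), (88, -0.9)]
lid plane n [-0.99   0.103 -0.097] c [ 0.5603 -0.2887  0.117 ] 247 ztop 0.14392249859720638
plate y range [-0.3028 -0.2293 -0.154 ] yaxis [ 0.103  0.995 -0.   ] xaxis [-0.096  0.01   0.995]
tongue y [-0.27042753 -0.18624297] x max 0.08797621799282448
rest rect ((488.2221374511719, -4.633350372314453), (79.475830078125, 155.99966430664062), 89.42513275146484)
board n [-0.014 -0.685  0.729] c
[... 1017 characters left out ...]
084 -0.1  ] c [ 0.5597 -0.263   0.1326] 45 ztop 0.14383299120327253
plate y range [-0.3061 -0.2094 -0.1625] yaxis [0.084 0.996 0.   ] xaxis [-0.099  0.008  0.995]
tongue y [-0.28001741 -0.19457936] x max 0.08558314370244798
rib n 87 x [0.00407789 0.01309897] y [-0.2693249 -0.201907 ] z off [0.01044918 0.03119124] [ 0.54413369 -0.2797153   0.06676864]
rest rect ((488.644287109375, 0.735137939453125), (78.1212158203125, 149.9040069580078), 88.64491271972656)
board n [ 0.003 -0.642  0.767] c [0.4753 0.0295 0.0761] 73
yprof [(-40, 38.4), (-36, 38.7), (-32, 36.5), (-28, 32.5), (-24, 32.1), (-20, 34.2), (-16, 38.4), (8, 63.1), (12, 65.7), (16, 70.8), (20, 74.7), (32, 84.8), (36, 82.8), (40, 82.7)]
```

```bash
cat >> h.py <<'E'
from workcell import sensors,viewer
u=lambda v:np.array(v,float)/np.linalg.norm(v)
def pose():
    s=sensors.state();return np.array(s["ee_pos"]),R.from_euler('xyz',s["eef_rot"]).as_matrix()
def plan(tag,p,M,p0=None,M0=None):
    if p0 is None:p0,M0=pose()
    w=R.from_matrix(M0.T@M).as_rotvec();dp=(p-p0)*1000
    print(tag,"tcp",np.round(p,4),"slide now-axes",np.round(M0.T@dp,1),"| new-axes",np.round(M.T@dp,1),"| twist",np.round(w,3),"deg",np.degrees(np.linalg.norm(w)).round(1))
    return p,M
def lidsorter():
    zl=u([-.9905,.094,-.099]);xl=np.array([0,0,1])-zl*zl[2];xl=u(xl);yl=np.cross(zl,xl)
    L=np.stack([xl,yl,zl],1);rib=np.array([.5518,-.2842,.0645])
    return L,rib-L@[-.005,0,.019]
def toolM(z,y):
    z=u(z);y=u(y-z*np.dot(z,y));return np.stack([np.cross(y,z),y,z],1)
E
python3 - <<'E'
from h import *
L,o=lidsorter();print(o)
M=toolM(L@[-1,0,-1],-L[:,1])
g=o+L@[-.003,0,.027]-.146*M[:,2]
a=plan("pre",g-.1*M[:,2],M)
plan("grasp",g,M,*a)
E
```

```text
[ 0.57012921 -0.28593947  0.07135669]
pre tcp [ 0.3542 -0.2654  0.2216] slide now-axes [ 274.5 -277.4  182.9] | new-axes [ -39.  -355.5  240.6] | twist [-0.157  0.875  0.329] deg 54.3
grasp tcp [ 0.4312 -0.2728  0.1582] slide now-axes [  0.  -0. 100.] | new-axes [  0.  -0. 100.] | twist [0. 0. 0.] deg 0.0
```

```bash
python3 -m crank '{"jaw":[1,1,1,1,1,1,1,1,1,1,1,1,1,1,1,1,1,1],"slide":[[27,-28,0],[27,-28,0],[27,-28,0],[27,-28,0],[27,-28,0],[27,-28,0],[27,-28,0],[27,-28,0],[27,-28,0],[27,-28,0],[0,0,0],[0,0,0],[0,0,0],[0,0,0],[0,0,0],[0,0,0],[0,0,0],[0,0,0]],"twist":[[0,0,0],[0,0,0],[0,0,0],[0,0,0],[0,0,0],[0,0,0],[0,0,0],[0,0,0],[0,0,0],[0,0,0],[-0.026,0.146,0.055],[-0.026,0.146,0.055],[-0.026,0.146,0.055],[-0.026,0.146,0.055],[-0.026,0.146,0.055],[-0.026,0.146,0.055],[0,0,0],[0,0,0]]}' 60
cat > nxt.py <<'E'
from h import *
L,o=lidsorter()
M=toolM(L@[-1,0,-1],-L[:,1])
g=o+L@[-.003,0,.027]-.146*M[:,2]
plan("pre",g-.1*M[:,2],M)
plan("grasp",g,M)
print(sensors.state()["qpos"].round(2))
E
python3 nxt.py
```

```text
t: 2.35
ee_pos: [0.35, -0.2628, 0.4072]
eef_rot: [3.101, -0.733, -0.002]
contact_force: [-0.0, 0.5, -0.0]
finger_gap: 0.0854
grip_force: 0.0
pre tcp [ 0.3542 -0.2654  0.2216] slide now-axes [-121.    -3.1  140.8] | new-axes [-140.8    2.2  121.1] | twist [-0.027  0.15   0.067] deg 9.6
grasp tcp [ 0.4312 -0.2728  0.1582] slide now-axes [-1.062e+02  1.000e-01  2.396e+02] | new-axes [-140.8    2.2  221.1] | twist [-0.027  0.15   0.067] deg 9.6
[ 0.77 -0.02 -0.07  2.24 -0.98  0.5  -0.11]
```

```bash
python3 -m crank '{"jaw":[1,1,1,1,1,1,1,1,1,1],"slide":[[-15,0,18],[-15,0,18],[-15,0,18],[-15,0,18],[-15,0,18],[-15,0,18],[-15,0,17],[-15,0,15],[0,0,0],[0,0,0]],"twist":[[-0.003,0.019,0.008],[-0.003,0.019,0.008],[-0.003,0.019,0.008],[-0.003,0.019,0.008],[-0.003,0.019,0.008],[-0.003,0.019,0.008],[-0.003,0.019,0.008],[-0.003,0.019,0.008],[0,0,0],[0,0,0]]}'
python3 nxt.py
python3 - <<'E'
from h import *
d=viewer.get_image("wrist");pickle.dump(d,open("w1.pkl","wb"))
cv2.imwrite("pics/w1.png",d["frame"][...,::-1])
E
```

```text
t: 3.6
ee_pos: [0.3541, -0.2864, 0.3022]
eef_rot: [-3.137, -0.751, -0.046]
contact_force: [-0.2, -0.2, -0.5]
finger_gap: 0.0858
grip_force: 0.0
pre tcp [ 0.3542 -0.2654  0.2216] slide now-axes [-55.6 -20.7  58.5] | new-axes [-63.5 -20.9  49.6] | twist [-0.04   0.134  0.033] deg 8.2
grasp tcp [ 0.4312 -0.2728  0.1582] slide now-axes [-42.4 -16.5 157.5] | new-axes [-63.5 -20.9 149.6] | twist [-0.04   0.134  0.033] deg 8.2
[ 1.61  0.36 -0.97  2.27 -1.19  0.19  0.28]
```

View pics/w1.png

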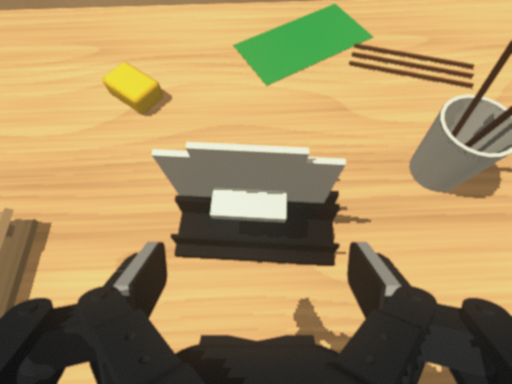

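The wrist picture shows the lid with rib top at (250,205), centred between the open fingers. The log shows q6 and q5 on their limits, so this tilt can't be reached in this branch. I fit the arm's kinematics to see which tilts are reachable.

```bash
cat > kin.py <<'E'
from h import *
from scipy.optimize import least_squares
import itertools
E
cat > fit.py <<'E'
from kin import *
s=sensors.state()
D=[([1.27049175,0.41794211,-0.01031713,1.61419403,0.00469603,1.11069117,-0.05298686],[.15992828,-.60404179,.40407161],[-3.14038473,0,.258837]),
 ([.77,-.02,-.07,2.24,-.98,.5,-.11],[.35,-.2628,.4072],[3.101,-.733,-.002]),
 (s["qpos"],s["ee_pos"],s["eef_rot"])]
def fk(q,L,sg,y0,y7):
    T=R.from_euler('z',y0+sg[0]*q[0]);p=np.array([0,0,L[0]])
    T=T*R.from_euler('y',q[1])*R.from_euler('z',sg[1]*q[2]);p=p+T.apply([L[4],0,L[1]])
    T=T*R.from_euler('y',q[3])*R.from_euler('z',sg[2]*q[4]);p=p+T.apply([L[5],0,L[2]])
    T=T*R.from_euler('y',q[5])*R.from_euler('z',sg[3]*q[6]+y7);p=p+T.apply([L[6],0,L[3]]);return p,T
best=[]
for sg in itertools.product([1,-1],repeat=4):
    for k in range(4):
        def f(v):
            r=[]
            for q,p,e in D:
                P,T=fk(q,v[:7],sg,v[7],v[8]+k*np.pi/2)
                r+=list((P-p)*10)+list((T.inv()*R.from_euler('xyz',e)).as_rotvec())
            return r+list(.01*np.array(v[4:7]))
        r=least_squares(f,[.35,.42,.4,.15,0,0,0,0,0]);best.append((r.cost,sg,k,r.x,np.round(r.fun,3)))
best.sort(key=lambda b:b[0])
for b in best[:2]:print(b)
pickle.dump(best[0],open("kin.pkl","wb"))
E
python3 fit.py
```

```text
(np.float64(0.0012268271065683477), (-1, -1, -1, -1), 1, array([ 0.30364247,  0.45537788,  0.43718108,  0.10032755,  0.0529634 ,
       -0.00108617, -0.02184534, -0.0142629 , -0.01339323]), array([ 0.002,  0.002,  0.003, -0.   ,  0.   , -0.001, -0.033,  0.001,
       -0.003,  0.01 ,  0.002, -0.002,  0.033, -0.003, -0.   ,  0.01 ,
        0.   ,  0.003,  0.001, -0.   , -0.   ]))
(np.float64(0.001226827106569555), (-1, -1, -1, -1), 3, array([ 3.03642466e-01,  4.55377885e-01,  4.37181123e-01,  1.00327548e-01,
        5.29633675e-02, -1.08616778e-03, -2.18453124e-02, -1.42629395e-02,
       -3.15498592e+00]), array([ 0.002,  0.002,  0.003, -0.   ,  0.   , -0.001, -0.033,  0.001,
       -0.003,  0.01 ,  0.002, -0.002,  0.033, -0.003, -0.   ,  0.01 ,
        0.   ,  0.003,  0.001, -0.   , -0.   ]))
```

```bash
cat >> kin.py <<'E'
_,SG,KK,V,_=pickle.load(open("kin.pkl","rb"))
def fk(q):
    L=V;sg=SG
    T=R.from_euler('z',V[7]+sg[0]*q[0]);p=np.array([0,0,L[0]])
    T=T*R.from_euler('y',q[1])*R.from_euler('z',sg[1]*q[2]);p=p+T.apply([L[4],0,L[1]])
    T=T*R.from_euler('y',q[3])*R.from_euler('z',sg[2]*q[4]);p=p+T.apply([L[5],0,L[2]])
    T=T*R.from_euler('y',q[5])*R.from_euler('z',sg[3]*q[6]+V[8]+KK*np.pi/2);p=p+T.apply([L[6],0,L[3]]);return p,T
lo=np.array([-2.81,-.39,-1.27,.06,-1.19,.19,-2.82]);hi=np.array([2.81,2.02,1.25,2.57,4.33,2,2.82])
def ik(p,M,seeds,tol=.02):
    out=[];Rm=R.from_matrix(M)
    for s in seeds:
        def f(q):
            P,T=fk(q);return np.r_[(P-p)*10,(T.inv()*Rm).as_rotvec(),.002*(q-s)]
        r=least_squares(f,np.clip(s,lo+.03,hi-.03),bounds=(lo+.02,hi-.02))
        if np.linalg.norm(r.fun[:6])<tol: out.append(r.x)
    return out
rng=np.random.default_rng(0)
seeds=[rng.uniform(lo,hi) for _ in range(40)]
def restlid():
    a=np.radians(89);xl=np.array([np.cos(a),np.sin(a),1])/2**.5;zl=np.array([-np.cos(a),-np.sin(a),1])/2**.5
    L=np.stack([xl,np.cross(zl,xl),zl],1);return L,np.array([.4885,-.027,.030])+.06*xl
def caselid(t=0):
    L=R.from_euler('zy',[-8.6,0],degrees=True).as_matrix() if 0 else (R.from_euler('z',-8.6,degrees=True)*R.from_euler('y',t,degrees=True)).as_matrix()
    return L,np.array([.4965,.2831,.032])
def tool_on(L,o,th,gx,gz,d,long,sgn):
    t=np.radians(th);z=L@[-np.sin(t),0,-np.cos(t)];y=sgn*(L[:,1] if long else L@[np.cos(t),0,-np.sin(t)])
    M=toolM(z,y);return o+L@[gx,0,gz]-d*M[:,2],M
E
cat > feas.py <<'E'
from kin import *
def rep(n,p,M):
    S=ik(p,M,seeds);u=[]
    for q in S:
        if not any(np.abs(q[[0,4,6]]-x[[0,4,6]]).max()<.5 for x in u):u.append(q)
    print(n,p.round(3),[list(q.round(2)) for q in u[:4]])
for th in (15,30,45,55,62):
  for sg in (1,-1): rep(f"sort long th{th} sg{sg}",*tool_on(*lidsorter(),th,-.003,.027,.146,1,sg))
for th in (30,45,55,62):
  for sg in (-1,): rep(f"rest long th{th} sg{sg}",*tool_on(*restlid(),th,-.003,.027,.146,1,sg))
for th in (0,):
  for sg in (1,-1):
    rep(f"rest thick sg{sg}",*tool_on(*restlid(),0,-.005,.025,.155,0,sg))
    rep(f"case thick sg{sg}",*tool_on(*caselid(0),0,-.005,.025,.155,0,sg))
    rep(f"case thick15 sg{sg}",*tool_on(*caselid(15),0,-.005,.025,.155,0,sg))
E
python3 feas.py
```

```text
sort long th15 sg1 [ 0.4   -0.27   0.089] [[np.float64(1.41), np.float64(1.19), np.float64(-0.68), np.float64(2.2), np.float64(3.93), np.float64(0.99), np.float64(-1.05)], [np.float64(-0.29), np.float64(1.49), np.float64(0.95), np.float64(2.2), np.float64(3.13), np.float64(1.76), np.float64(-2.56)], [np.float64(0.47), np.float64(0.98), np.float64(0.23), np.float64(2.2), np.float64(3.67), np.float64(1.53), np.float64(-1.74)], [np.float64(1.97), np.float64(2.0), np.float64(-1.19), np.float64(2.2), np.float64(3.36), np.float64(0.42), np.float64(0.29)]]
sort long th15 sg-1 [ 0.4   -0.27   0.089] [[np.float64(-0.28), np.float64(1.37), np.float64(0.99), np.float64(2.23), np.float64(3.24), np.float64(1.73), np.float64(0.61)], [np.float64(1.3), np.float64(1.01), np.float64(-0.62), np.float64(2.23), np.float64(3.87), np.float64(1.04), np.float64(1.95)], [np.float64(-0.51), np.float64(1.83), np.float64(1.23), np.float64(2.23), np.float64(2.9), np.float64(1.69), np.float64(0.1)], [np.float64(0.46), np.float64(0.87), np.float64(0.23), np.float64(2.23), np.float64(3.69), np.float64(1.46), np.floa
[... 8456 characters left out ...]
np.float64(2.8)], [np.float64(0.41), np.float64(1.1), np.float64(-1.25), np.float64(1.92), np.float64(1.2), np.float64(1.14), np.float64(1.64)], [np.float64(-0.27), np.float64(0.59), np.float64(-0.29), np.float64(1.93), np.float64(0.26), np.float64(0.67), np.float64(2.28)]]
case thick15 sg-1 [0.538 0.277 0.207] [[np.float64(-0.62), np.float64(0.68), np.float64(0.24), np.float64(1.75), np.float64(-0.34), np.float64(0.98), np.float64(2.8)], [np.float64(0.41), np.float64(1.19), np.float64(-1.25), np.float64(1.75), np.float64(0.96), np.float64(1.28), np.float64(1.86)], [np.float64(0.01), np.float64(0.75), np.float64(-0.59), np.float64(1.75), np.float64(0.29), np.float64(0.97), np.float64(2.32)]]
```

The side approach to the rib needs an awkward wrist branch. Pinching the tongue from above is simpler: the tongue end overhangs the rest by 54 mm, so I can also lay the lid down that way. I'll check whether that's reachable.

```bash
cat > feas2.py <<'E'
from kin import *
def T90(L,o,gx,d,sg):
    M=toolM(-L[:,0],sg*L[:,2]);return o+L@[gx,0,.0025]-d*M[:,2],M
seeds2=[np.array([a,.5,c,1.8,e,.8,g]) for a in(-1,0,1) for c in (-.8,0,.8) for e in (-.8,0,.8) for g in (-1.8,0,1.8)]
def rep(n,p,M):
    S=ik(p,M,seeds2);u=[]
    for q in S:
        if not any(np.abs(q-x).max()<.4 for x in u):u.append(q)
    u.sort(key=lambda q:-np.min(np.r_[q-lo,hi-q]))
    print(n,p.round(3));[print("   ",q.round(2).tolist()) for q in u[:3]]
Ls,os=lidsorter()
for sg in(1,-1):
    rep(f"sorter {sg}",*T90(Ls,os,.058,.155,sg))
    rep(f"sorter up {sg}",*T90(Ls,os+[0,0,.2],.058,.155,sg))
    rep(f"rest {sg}",*T90(*restlid(),.058,.155,sg))
E
python3 feas2.py
```

```text
sorter 1 [ 0.547 -0.284  0.283]
    [0.08, 0.61, 0.55, 1.73, -0.48, 0.84, -2.39]
    [-0.23, 0.81, 1.01, 1.73, -0.88, 1.01, -2.13]
    [0.49, 0.55, 0.02, 1.73, -0.07, 0.78, -2.68]
sorter up 1 [ 0.547 -0.284  0.483]
    [-0.18, 0.47, 0.92, 1.55, -0.45, 1.23, -2.43]
    [0.11, 0.37, 0.51, 1.55, -0.24, 1.19, -2.58]
    [0.45, 0.33, 0.06, 1.55, -0.07, 1.17, -2.7]
rest 1 [0.492 0.164 0.225]
    [-0.85, 0.68, 0.51, 1.89, 0.47, 1.03, -2.31]
    [-1.16, 0.86, 0.92, 1.89, 0.1, 0.95, -2.0]
    [-0.45, 0.61, 0.01, 1.89, 0.76, 1.17, -2.53]
sorter -1 [ 0.547 -0.284  0.283]
    [0.22, 0.53, 0.28, 1.78, -0.25, 0.77, 0.53]
    [0.98, 0.63, -0.7, 1.78, 0.5, 0.82, -0.03]
    [0.54, 0.52, -0.12, 1.78, 0.04, 0.75, 0.31]
sorter up -1 [ 0.547 -0.284  0.483]
    [0.78, 0.32, -0.42, 1.6, 0.11, 1.15, 0.25]
    [0.39, 0.3, 0.05, 1.6, -0.06, 1.15, 0.37]
    [-0.02, 0.34, 0.57, 1.6, -0.24, 1.17, 0.51]
rest -1 [0.492 0.164 0.225]
    [0.04, 0.66, -0.62, 2.0, 1.03, 1.38, 0.35]
    [-0.34, 0.57, -0.16, 2.0, 0.83, 1.2, 0.5]
    [-0.74, 0.58, 0.31, 2.0, 0.61, 1.06, 0.67]
```

Reachable with good margins (tool y = −lid z). I'll move above the tongue.

```bash
cat > nxt.py <<'E'
from kin import *
def T90(L,o,gx,d,sg):
    M=toolM(-L[:,0],sg*L[:,2]);return o+L@[gx,0,.0025]-d*M[:,2],M
if __name__=="__main__":
    p,M=T90(*lidsorter(),.058,.155,-1)
    plan("pre",p-.09*M[:,2],M);plan("grasp",p,M);print(sensors.state()["qpos"].round(2))
E
python3 nxt.py
```

```text
pre tcp [ 0.5378 -0.2829  0.3726] slide now-axes [182.  -11.5  73.7] | new-axes [ 20.8 188.6 -52. ] | twist [ 0.488 -0.526 -1.464] deg 93.4
grasp tcp [ 0.5467 -0.2837  0.2831] slide now-axes [127.5 -10.8 145.2] | new-axes [ 20.8 188.6  38. ] | twist [ 0.488 -0.526 -1.464] deg 93.4
[ 1.61  0.36 -0.97  2.27 -1.19  0.19  0.28]
```

```bash
python3 -m crank '{"jaw":[1,1,1,1,1,1,1,1,1,1,1,1,1,1,1,1,1],"slide":[[25,0,-25],[25,0,-25],[25,0,0],[25,0,0],[0,0,0],[0,0,0],[0,0,0],[0,0,0],[0,0,0],[0,0,0],[0,0,0],[0,0,0],[0,0,0],[0,0,0],[0,0,0],[0,0,0],[0,0,0]],"twist":[[0,0,0],[0,0,0],[0,0,0],[0,0,0],[0.041,-0.044,-0.122],[0.041,-0.044,-0.122],[0.041,-0.044,-0.122],[0.041,-0.044,-0.122],[0.041,-0.044,-0.122],[0.041,-0.044,-0.122],[0.041,-0.044,-0.122],[0.041,-0.044,-0.122],[0.041,-0.044,-0.122],[0.041,-0.044,-0.122],[0.041,-0.044,-0.122],[0.041,-0.044,-0.122],[0,0,0]]}'
python3 nxt.py
```

```text
t: 5.78
ee_pos: [0.3932, -0.288, 0.4071]
eef_rot: [3.046, -0.001, 1.478]
contact_force: [0.4, 0.4, -0.2]
finger_gap: 0.0855
grip_force: 0.0
pre tcp [ 0.5378 -0.2829  0.3726] slide now-axes [ 18.4 139.5  48. ] | new-axes [ 18.7 139.3  48.5] | twist [-0.004 -0.001  0.002] deg 0.2
grasp tcp [ 0.5467 -0.2837  0.2831] slide now-axes [ 18.4 139.8 138. ] | new-axes [ 18.7 139.3 138.5] | twist [-0.004 -0.001  0.002] deg 0.2
[ 1.26  0.21 -0.75  1.95  0.13  0.95  0.36]
```

```bash
python3 -m crank '{"jaw":[0.2,0.2,0.2,0.2,0.2,0.2,0.2,0.2,0.2],"slide":[[2.6,20,6],[2.6,20,7],[2.6,20,7],[2.6,20,7],[2.6,20,7],[2.6,20,7],[2.8,19.5,7],[0,0,0],[0,0,0]],"twist":[[0,0,0],[0,0,0],[0,0,0],[0,0,0],[0,0,0],[0,0,0],[0,0,0],[0,0,0],[0,0,0]]}'
python3 nxt.py
python3 - <<'E'
from h import *
p,M=pose()
d=viewer.get_image("wrist");pickle.dump((p,M,d),open("w2.pkl","wb"))
cv2.imwrite("pics/w2.png",d["frame"][...,::-1])
T=np.eye(4);T[:3,:3]=M;T[:3,3]=p
P,C=cloud(d,T@d["T_tool_cam"]);
L,o=lidsorter();m=(P[:,2]>.115)&(P[:,2]<.16)&(np.linalg.norm(P[:,:2]-[.556,-.285],axis=1)<.1)&(C.min(1)>60)
q=(P[m]-o)@L
print(m.sum(),np.percentile(q,[1,50,99],axis=0).round(4)); t=q[q[:,0]>.0645];print("tongue",np.percentile(t,[1,50,99],axis=0).round(4))
E
```

```text
t: 6.9
ee_pos: [0.5369, -0.2839, 0.3722]
eef_rot: [3.046, -0.002, 1.475]
contact_force: [0.2, 0.1, -0.5]
finger_gap: 0.0512
grip_force: 0.0
pre tcp [ 0.5378 -0.2829  0.3726] slide now-axes [ 1.1  0.8 -0.3] | new-axes [ 1.1  0.8 -0.3] | twist [-0.004 -0.002 -0.001] deg 0.3
grasp tcp [ 0.5467 -0.2837  0.2831] slide now-axes [ 0.9  1.2 89.7] | new-axes [ 1.1  0.8 89.7] | twist [-0.004 -0.002 -0.001] deg 0.3
[ 0.97  0.49 -0.7   1.7   0.34  0.98  0.07]
1365 [[ 0.0552 -0.0754  0.0051]
 [ 0.0701  0.0116  0.0078]
 [ 0.0719  0.0709  0.0108]]
tongue [[ 0.0689 -0.0464  0.0051]
 [ 0.0705  0.0009  0.0078]
 [ 0.0719  0.042   0.0102]]
```

View pics/w2.png

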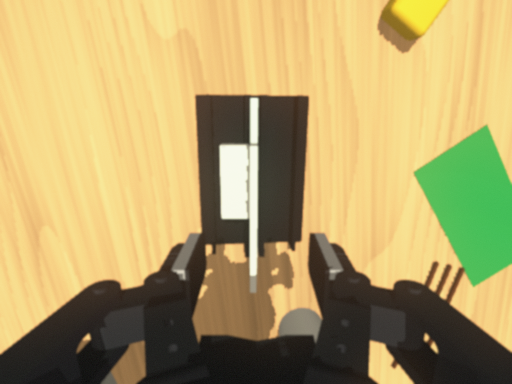

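The wrist view shows the lid edge-on at column ~254 (rib on the left) and the fingers' middle at ~258. The lid is some 4 mm nearer the robot than estimated, so I correct, descend and grip.

```bash
python3 -m crank '{"jaw":[0.2,0.2,0.2,0.2,0.2,0.2,0.2,-0.3,-1,-1,-1,-1],"slide":[[0,-2.5,15],[0,0,18],[0,0,18],[0,0,18],[0,0,12],[0,0,7],[0,0,0],[0,0,0],[0,0,0],[0,0,0],[0,0,0],[0,0,0]],"twist":[[0,0,0],[0,0,0],[0,0,0],[0,0,0],[0,0,0],[0,0,0],[0,0,0],[0,0,0],[0,0,0],[0,0,0],[0,0,0],[0,0,0]]}' 60
```

```text
t: 8.45
ee_pos: [0.5431, -0.2845, 0.2847]
eef_rot: [3.046, -0.001, 1.477]
contact_force: [-1.8, 0.5, 5.2]
finger_gap: 0.0039
grip_force: 60.7
```

```bash
python3 -m crank '{"jaw":[-1,-1,-1,-1,-1,-1,-1,-1],"slide":[[0,0,-8],[0,0,-14],[0,0,-20],[0,0,-20],[0,0,-20],[0,0,-20],[0,0,-20],[0,0,0]],"twist":[[0,0,0],[0,0,0],[0,0,0],[0,0,0],[0,0,0],[0,0,0],[0,0,0],[0,0,0]]}'
cat > nr.py <<'E'
from nxt import *
L,o=restlid()
f,M=T90(L,o,.061,.155,-1)
plan("above",f+.06*L[:,2]+.02*L[:,0],M);plan("near",f+.012*L[:,2]+.006*L[:,0],M);plan("final",f,M)
print(sensors.state()["qpos"].round(2),sensors.state()["finger_gap"])
E
python3 nr.py
```

```text
t: 9.45
ee_pos: [0.5317, -0.2835, 0.4075]
eef_rot: [3.045, -0.0, 1.477]
contact_force: [0.3, 0.3, -1.0]
finger_gap: 0.0043
grip_force: 59.7
above tcp [0.4914 0.1381 0.2835] slide now-axes [415.9 -91.4 115.9] | new-axes [  47.7  385.2 -209.9] | twist [ 0.669 -0.571 -1.592] deg 104.2
near tcp [0.4918 0.1621 0.2397] slide now-axes [439.8 -97.5 159.3] | new-axes [  47.7  433.2 -195.9] | twist [ 0.669 -0.571 -1.592] deg 104.2
final tcp [0.4919 0.1664 0.2269] slide now-axes [444.1 -99.1 172. ] | new-axes [  47.7  445.2 -189.9] | twist [ 0.669 -0.571 -1.592] deg 104.2
[ 0.99  0.44 -0.72  1.68  0.3   1.04  0.1 ] 0.004294156784966896
```

```bash
python3 -m crank '{"jaw":[-1,-1,-1,-1,-1,-1,-1,-1,-1,-1],"slide":[[30,-7,0],[46,-10,0],[46,-10,0],[46,-10,0],[46,-10,0],[46,-10,0],[46,-10,0],[46,-10,0],[40,-9,0],[24,-5,0]],"twist":[[0,0,0],[0,0,0],[0,0,0],[0,0,0],[0,0,0],[0,0,0],[0,0,0],[0,0,0],[0,0,0],[0,0,0]]}'
python3 -m crank '{"jaw":[-1,-1,-1,-1,-1,-1,-1,-1,-1,-1,-1,-1,-1,-1,-1],"slide":[[0,0,0],[0,0,0],[0,0,0],[0,0,0],[0,0,0],[0,0,0],[0,0,0],[0,0,0],[0,0,0],[0,0,0],[0,0,0],[0,0,0],[0,0,0],[0,0,0],[0,0,0]],"twist":[[0.048,-0.041,-0.114],[0.048,-0.041,-0.114],[0.048,-0.041,-0.114],[0.048,-0.041,-0.114],[0.048,-0.041,-0.114],[0.048,-0.041,-0.114],[0.048,-0.041,-0.114],[0.048,-0.041,-0.114],[0.048,-0.041,-0.114],[0.048,-0.041,-0.114],[0.048,-0.041,-0.114],[0.048,-0.041,-0.114],[0.048,-0.041,-0.114],[0.048,-0.041,-0.114],[0,0,0]]}'
python3 nr.py
```

```text
t: 10.7
ee_pos: [0.4797, 0.1411, 0.3974]
eef_rot: [3.047, -0.002, 1.479]
contact_force: [1.2, -0.4, -1.1]
finger_gap: 0.0043
grip_force: 59.6
t: 12.58
ee_pos: [0.4802, 0.1393, 0.3972]
eef_rot: [-2.354, -0.005, 3.129]
contact_force: [1.4, -0.5, -0.9]
finger_gap: 0.004
grip_force: 59.7
above tcp [0.4914 0.1381 0.2835] slide now-axes [-11.7  79.7  81. ] | new-axes [-11.2  79.7  81.1] | twist [-0.002  0.     0.007] deg 0.4
near tcp [0.4918 0.1621 0.2397] slide now-axes [-12.  127.7  94.9] | new-axes [-11.2 127.7  95.1] | twist [-0.002  0.     0.007] deg 0.4
final tcp [0.4919 0.1664 0.2269] slide now-axes [-12.1 139.8 100.9] | new-axes [-11.2 139.7 101.1] | twist [-0.002  0.     0.007] deg 0.4
[ 0.27  0.49 -1.    1.86  0.92  1.72  0.55] 0.003954575005876524
```

```bash
python3 -m crank '{"jaw":[-1,-1,-1,-1,-1,-1],"slide":[[-2,16,16],[-2,16,16],[-3,16,16],[-3,16,16],[-2,16,16],[0,0,0]],"twist":[[0,0,0],[0,0,0],[0,0,0],[0,0,0],[0,0,0.006],[0,0,0]]}'
python3 nr.py
python3 - <<'E'
from nxt import *
# rest-lid frame measurement
p,M=pose();L,o=restlid();f,_=T90(L,o,.061,.155,-1)
exp=o+(p-f)  # expected lid origin if grip as assumed
for n in ["scene","side"]:
    d=viewer.get_image(n);pickle.dump(d,open(n+"1.pkl","wb"))
    if n=="side": cv2.imwrite("pics/side1.png",cv2.resize(d["frame"][90:300,200:440][...,::-1],(720,630))[:600])
    P,C=cloud(d);q=(P-exp)@L
    m=(abs(q[:,0])<.09)&(abs(q[:,1])<.09)&(q[:,2]>-.008)&(q[:,2]<.04)&(C.min(1)>70)&(C.ptp(1)<60 if hasattr(C,'ptp') else (C.max(1).astype(int)-C.min(1)<60))
    q=q[m];pl=q[(q[:,2]<.012)]
    print(n,len(q),"all",np.percentile(q,[1,50,99],axis=0).round(4).tolist(),"plate z",np.median(pl[:,2]).round(4) if len(pl) else None)
    if len(pl)>50:
        A=np.c_[pl[:,:2],np.ones(len(pl))];print("  slopes",np.linalg.lstsq(A,pl[:,2],rcond=None)[0].round(4),"y range",np.percentile(pl[:,1],[1,99]).round(4),"x range",np.percentile(pl[:,0],[1,99]).round(4))
E
```

```text
t: 13.32
ee_pos: [0.4916, 0.1385, 0.2822]
eef_rot: [-2.354, -0.003, 3.124]
contact_force: [0.0, -0.4, -0.5]
finger_gap: 0.0043
grip_force: 59.7
above tcp [0.4914 0.1381 0.2835] slide now-axes [ 0.2 -1.2 -0.6] | new-axes [ 0.2 -1.2 -0.6] | twist [-0.002 -0.002  0.002] deg 0.2
near tcp [0.4918 0.1621 0.2397] slide now-axes [ 0.1 46.8 13.3] | new-axes [ 0.2 46.8 13.4] | twist [-0.002 -0.002  0.002] deg 0.2
final tcp [0.4919 0.1664 0.2269] slide now-axes [ 0.  58.8 19.3] | new-axes [ 0.2 58.8 19.4] | twist [-0.002 -0.002  0.002] deg 0.2
[ 0.2   0.68 -0.91  1.91  1.03  1.62  0.38] 0.004343883922902259
scene 403 all [[-0.0603, -0.0782, 0.0028], [-0.0003, -0.0299, 0.0079], [0.0715, 0.072, 0.0358]] plate z 0.0075
  slopes [-0.0102  0.0097  0.0077] y range [-0.0785  0.0728] x range [-0.0604  0.072 ]
side 20 all [[0.0514, -0.0764, 0.0013], [0.0589, -0.0637, 0.0027], [0.0614, -0.0504, 0.0041]] plate z 0.0027
```

View pics/side1.png

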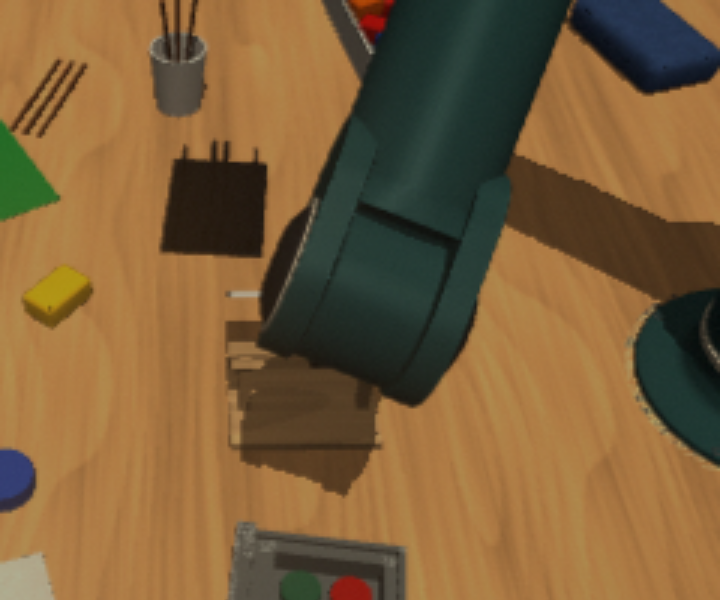

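The lid, partly hidden by the arm in the side picture, hangs parallel to the board and measures x −60..72 mm as assumed. Moving in.

```bash
python3 -m crank '{"jaw":[-1,-1,-1,-1,-1,-1],"slide":[[0,12,4],[0,16,5],[0,14,5],[0,6,0],[0,4,0],[0,0,0]],"twist":[[0,0,0],[0,0,0],[0,0,0],[0,0,0],[0,0,0],[0,0,0]]}'; python3 -m crank '{"jaw":[-1,-1,-1],"slide":[[0,2,0],[0,2,0],[0,0,0]],"twist":[[0,0,0],[0,0,0],[0,0,0]]}'; python3 nr.py
```

```text
t: 14.18
ee_pos: [0.4924, 0.1658, 0.2379]
eef_rot: [-2.354, 0.0, 3.125]
contact_force: [-0.4, 0.4, -0.7]
finger_gap: 0.0038
grip_force: 59.6
t: 14.55
ee_pos: [0.4925, 0.1684, 0.2351]
eef_rot: [-2.354, 0.0, 3.125]
contact_force: [-0.3, -0.7, -0.9]
finger_gap: 0.0044
grip_force: 59.7
above tcp [0.4914 0.1381 0.2835] slide now-axes [  0.6 -55.7 -12.7] | new-axes [  0.6 -55.7 -12.8] | twist [-0.002  0.001  0.   ] deg 0.1
near tcp [0.4918 0.1621 0.2397] slide now-axes [ 0.6 -7.7  1.2] | new-axes [ 0.6 -7.7  1.2] | twist [-0.002  0.001  0.   ] deg 0.1
final tcp [0.4919 0.1664 0.2269] slide now-axes [0.6 4.3 7.2] | new-axes [0.6 4.3 7.2] | twist [-0.002  0.001  0.   ] deg 0.1
[ 0.11  0.78 -0.88  1.89  1.06  1.61  0.28] 0.004357680595337106
```

```bash
python3 -m crank '{"jaw":[-1,-1,-1,-1],"slide":[[0,1.5,0],[0,1.5,0],[0,1,0],[0,0,0]],"twist":[[0,0,0],[0,0,0],[0,0,0],[0,0,0]]}'; python3 -m crank '{"jaw":[-1,-1,-1,-1],"slide":[[0,0,3],[0,0,2],[0,0,1],[0,0,0]],"twist":[[0,0,0],[0,0,0],[0,0,0],[0,0,0]]}'; python3 nr.py
```

```text
t: 15.05
ee_pos: [0.4925, 0.1712, 0.2322]
eef_rot: [-2.354, 0.0, 3.125]
contact_force: [0.0, -0.6, -1.3]
finger_gap: 0.0038
grip_force: 59.7
t: 15.55
ee_pos: [0.4919, 0.1684, 0.2291]
eef_rot: [-2.355, 0.001, 3.126]
contact_force: [-8.6, 13.4, 18.8]
finger_gap: 0.0038
grip_force: 63.3
above tcp [0.4914 0.1381 0.2835] slide now-axes [  0.1 -59.9 -17. ] | new-axes [  0.  -59.9 -17.1] | twist [-0.001  0.002  0.001] deg 0.1
near tcp [0.4918 0.1621 0.2397] slide now-axes [  0.  -11.9  -3. ] | new-axes [  0.  -11.9  -3.1] | twist [-0.001  0.002  0.001] deg 0.1
final tcp [0.4919 0.1664 0.2269] slide now-axes [0.  0.1 2.9] | new-axes [0.  0.1 2.9] | twist [-0.001  0.002  0.001] deg 0.1
[ 0.11  0.79 -0.87  1.89  1.07  1.6   0.27] 0.003799533937667701
```

```bash
python3 -m crank '{"jaw":[-1,-1,-1,-1],"slide":[[0,0.5,-1.5],[0,1,0],[0,1,0],[0,0,0]],"twist":[[0,0,0],[0,0,0],[0,0,0],[0,0,0]]}'; python3 -m crank '{"jaw":[-0.9,-0.8,-0.6,-0.4,-0.2,-0.2,-0.2,-0.2,-0.2,-0.2,-0.2,-0.2],"slide":[[0,0,0],[0,0,0],[0,0,0],[0,0,0],[0,0,0],[0,0,0],[0,0,-10],[0,0,-20],[0,0,-30],[0,0,-30],[0,0,-30],[0,0,0]],"twist":[[0,0,0],[0,0,0],[0,0,0],[0,0,0],[0,0,0],[0,0,0],[0,0,0],[0,0,0],[0,0,0],[0,0,0],[0,0,0],[0,0,0]]}'
cat > meas.py <<'E'
from nxt import *
L,o=restlid()
for n in ["scene"]:
    d=viewer.get_image(n);pickle.dump(d,open(n+"2.pkl","wb"))
    cv2.imwrite("pics/scene2.png",cv2.resize(d["frame"][130:280,180:380][...,::-1],(800,600)))
    P,C=cloud(d);C=C.astype(int);q=(P-o)@L
    m=(abs(q[:,0])<.09)&(abs(q[:,1])<.09)&(q[:,2]>-.005)&(q[:,2]<.04)&(C.min(1)>70)&(C.max(1)-C.min(1)<50)
    q=q[m];pl=q[q[:,2]<.012];rb=q[q[:,2]>.014]
    print(n,len(pl),"plate z",np.median(pl[:,2]),"x",np.percentile(pl[:,0],[1,99]),"y",np.percentile(pl[:,1],[1,99]))
    A=np.c_[pl[:,:2],np.ones(len(pl))];print("slopes",np.linalg.lstsq(A,pl[:,2],rcond=None)[0].round(4))
    t=pl[pl[:,0]>.064];print("tongue y",np.percentile(t[:,1],[2,98]) if len(t) else None)
    print("rib",len(rb),np.percentile(rb,[2,50,98],axis=0).round(4).tolist())
E
python3 meas.py
```

```text
t: 16.05
ee_pos: [0.4924, 0.1696, 0.2279]
eef_rot: [-2.352, 0.001, 3.125]
contact_force: [-5.5, -0.0, 17.8]
finger_gap: 0.0042
grip_force: 61.8
t: 17.55
ee_pos: [0.4934, 0.2573, 0.3141]
eef_rot: [-2.357, 0.003, 3.127]
contact_force: [0.4, -0.7, -1.1]
finger_gap: 0.0343
grip_force: 0.0
scene 437 plate z 0.007491918531762786 x [-0.05953482  0.07543947] y [-0.07838202  0.06881409]
slopes [-0.0249  0.0139  0.008 ]
tongue y [-0.04730999  0.03722467]
rib 119 [[-0.0653, -0.0392, 0.0151], [0.0011, -0.0077, 0.0255], [0.006, 0.0557, 0.0369]]
```

View pics/scene2.png

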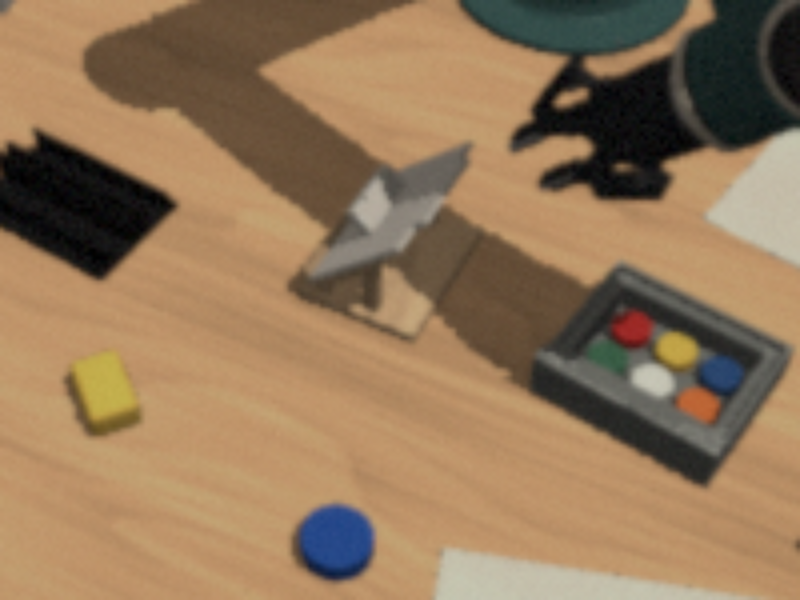

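Lid lies on the rest handle side up (rib at (370,205) of the crop). Its y centre is ≈5 mm off. Now I swing the tool round for the regrasp square to the rib.

```bash
python3 -m crank '{"jaw":[-0.2,-0.2,-0.2,-0.2,-0.2,-0.2,-0.2,-0.2,-0.2,-0.2,-0.2,-0.2,-0.2,-0.2],"slide":[[0,-18,-18],[0,-18,-18],[0,-18,-18],[0,-18,-18],[0,-25,25],[0,-25,25],[0,-25,25],[0,-25,25],[0,-25,25],[0,-25,25],[0,-25,25],[0,-25,25],[0,-25,25],[0,-25,25]],"twist":[[0,0,0],[0,0,0],[0,0,0],[0,0,0],[0,0,0],[0,0,0],[0,0,0],[0,0,0],[0,0,0],[0,0,0],[0,0,0],[0,0,0],[0,0,0],[0,0,0]]}'
python3 -m crank '{"jaw":[-0.2,-0.2,-0.2,-0.2,-0.2,-0.2,-0.2,-0.2,-0.2,-0.2,-0.2,-0.2],"slide":[[0,0,0],[0,0,0],[0,0,0],[0,0,0],[0,0,0],[0,0,0],[0,0,0],[0,0,0],[0,0,0],[0,0,0],[0,0,0],[0,0,0]],"twist":[[-0.157,0,0],[-0.157,0,0],[-0.157,0,0],[-0.157,0,0],[-0.157,0,0],[-0.157,0,0],[-0.157,0,0],[-0.157,0,0],[-0.157,0,0],[-0.157,0,0],[0,0,0],[0,0,0]]}'
cat > ng.py <<'E'
from nxt import *
L,o=restlid();o=o+L@[0.001,-.0045,.001]
f,M=tool_on(L,o,0,-.005,.025,.155,0,1)
plan("pre",f+.08*L[:,2],M);plan("grasp",f,M)
print(sensors.state()["qpos"].round(2),sensors.state()["finger_gap"])
E
python3 ng.py
```

```text
t: 19.35
ee_pos: [0.4877, -0.0996, 0.4157]
eef_rot: [-2.353, 0.001, 3.125]
contact_force: [0.4, 0.2, -0.5]
finger_gap: 0.0342
grip_force: 0.0
t: 20.85
ee_pos: [0.4879, -0.0982, 0.415]
eef_rot: [2.363, 0.001, 3.126]
contact_force: [0.9, 0.2, 0.4]
finger_gap: 0.0341
grip_force: 0.0
pre tcp [ 0.4905 -0.172   0.2542] slide now-axes [  -3.5 -165.4   62.7] | new-axes [  -3.8 -165.9   61.6] | twist [-0.007 -0.     0.002] deg 0.4
grasp tcp [ 0.4915 -0.1155  0.1976] slide now-axes [  -3.5 -164.9  142.7] | new-axes [  -3.8 -165.9  141.6] | twist [-0.007 -0.     0.002] deg 0.4
[ 1.27  0.57 -1.25  1.87 -0.27  1.13  1.74] 0.03414390711137346
```

```bash
python3 -m crank '{"jaw":[-0.2,-0.2,-0.2,-0.2,-0.2,-0.2,-0.2,-0.2,-0.2,-0.2],"slide":[[0,-20,0],[0,-25,7],[0,-25,7],[0,-25,7],[-1,-25,7],[-1,-25,7],[-1,-20,7],[-0.5,0,7],[0,0,5],[0,0,0]],"twist":[[0,0,0],[0,0,0],[0,0,0],[0,0,0],[0,0,0],[0,0,0],[0,0,0],[0,0,0],[0,0,0],[0,0,0]]}'
python3 ng.py
python3 - <<'E'
from nxt import *
p,M=pose();d=viewer.get_image("wrist")
cv2.imwrite("pics/w3.png",d["frame"][...,::-1])
T=np.eye(4);T[:3,:3]=M;T[:3,3]=p
P,C=cloud(d,T@d["T_tool_cam"]);C=C.astype(int)
L,o=restlid();o=o+L@[0.001,-.0045,.001]
q=(P-o)@L;m=(abs(q)<.09).all(1)&(C.min(1)>70)&(C.max(1)-C.min(1)<50);q=q[m]
pl=q[(q[:,2]>-.003)&(q[:,2]<.012)];A=np.c_[pl[:,:2],np.ones(len(pl))]
print("plate",np.percentile(pl,[.5,50,99.5],axis=0).round(4).tolist(),np.linalg.lstsq(A,pl[:,2],rcond=None)[0].round(4))
rb=q[(q[:,2]>.027)&(q[:,2]<.045)&(abs(q[:,1])<.06)];print("rib",len(rb),np.percentile(rb,[2,50,98],axis=0).round(4).tolist())
A=np.c_[rb[:,1],np.ones(len(rb))];print("rib yaw",np.linalg.lstsq(A,rb[:,0],rcond=None)[0])
E
```

```text
t: 22.1
ee_pos: [0.4902, -0.1766, 0.2603]
eef_rot: [2.359, 0.001, 3.126]
contact_force: [0.1, -0.6, 0.8]
finger_gap: 0.0343
grip_force: 0.0
pre tcp [ 0.4905 -0.172   0.2542] slide now-axes [-0.2 -1.   7.6] | new-axes [-0.2 -1.1  7.6] | twist [-0.003 -0.001  0.002] deg 0.2
grasp tcp [ 0.4915 -0.1155  0.1976] slide now-axes [-0.2 -0.8 87.6] | new-axes [-0.2 -1.1 87.6] | twist [-0.003 -0.001  0.002] deg 0.2
[ 1.21  0.82 -1.04  1.88 -0.08  1.    1.88] 0.03434468533310002
plate [[-0.0606, -0.0696, 0.002], [0.0058, 0.0209, 0.0043], [0.0718, 0.0774, 0.0068]] [-0.0164  0.008   0.0043]
rib 1625 [[-0.0113, -0.03, 0.0306], [-0.0056, 0.0058, 0.0324], [0.0001, 0.0375, 0.0337]]
rib yaw [-0.00791545 -0.00557717]
```

View pics/w3.png

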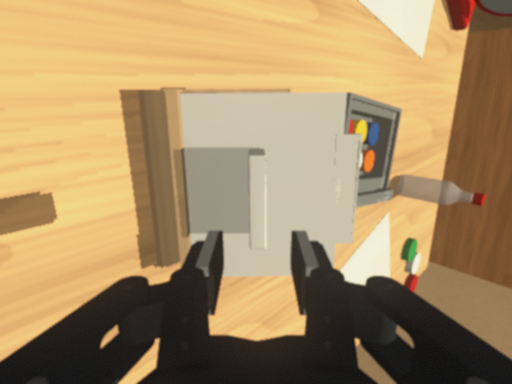

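The rib (258,200) stands between the fingers (mid ~ column 257). It is offset 4 mm in tool x and −1 mm in tool y. I descend and grip.

```bash
python3 -m crank '{"jaw":[-0.2,-0.2,-0.2,-0.2,-0.2,-0.2,-0.2,-0.6,-1,-1,-1,-1],"slide":[[4,-1.4,12],[0,0,18],[0,0,18],[0,0,18],[0,0,13],[0,0,7],[0,0,0],[0,0,0],[0,0,0],[0,0,0],[0,0,0],[0,0,0]],"twist":[[0,0,0],[0,0,0],[0,0,0],[0,0,0],[0,0,0],[0,0,0],[0,0,0],[0,0,0],[0,0,0],[0,0,0],[0,0,0],[0,0,0]]}' 80; python3 ng.py
```

```text
t: 23.65
ee_pos: [0.4876, -0.1167, 0.1995]
eef_rot: [2.357, 0.001, 3.126]
contact_force: [-1.7, 6.4, 19.9]
finger_gap: 0.0103
grip_force: 81.2
pre tcp [ 0.4905 -0.172   0.2542] slide now-axes [ -3.8  -0.5 -77.8] | new-axes [ -3.9  -0.4 -77.8] | twist [-0.    -0.     0.002] deg 0.1
grasp tcp [ 0.4915 -0.1155  0.1976] slide now-axes [-3.9 -0.4  2.2] | new-axes [-3.9 -0.4  2.2] | twist [-0.    -0.     0.002] deg 0.1
[ 1.11  0.9  -0.99  1.97 -0.06  0.81  1.86] 0.010332352392560725
```

```bash
python3 -m crank '{"jaw":[-1,-1,-1,-1,-1,-1,-1,-1],"slide":[[0,0,-10],[0,0,-20],[0,0,-20],[0,15,-25],[0,25,-25],[0,25,-25],[0,25,-25],[0,0,0]],"twist":[[0,0,0],[0,0,0],[0,0,0],[0,0,0],[0,0,0],[0,0,0],[0,0,0],[0,0,0]]}'
cat > nc.py <<'E'
from nxt import *
import sys
CO=np.array([.4965,.2831,0]);Q=R.from_euler('z',-8.6,degrees=True).as_matrix()
G=np.array([-.005,0,.027])
def target(tx,tz,tilt,dy=0):
    L=Q@R.from_euler('y',tilt,degrees=True).as_matrix()
    o=CO+Q@(np.array([tx,dy,tz])/1000)-L@[.074,0,0]
    M=np.stack([L[:,1],L[:,0],-L[:,2]],1);return o+L@G-.155*M[:,2],M
def now():
    p,M=pose();L=np.stack([M[:,1],M[:,0],-M[:,2]],1);o=p+.155*M[:,2]-L@G
    t=Q.T@(o+L@[.074,0,0]-CO)*1000;e=R.from_matrix(Q.T@L).as_euler('ZYX',degrees=True)
    b=Q.T@(o+L@[-.06,0,0]-CO)*1000
    print("tip (case mm)",t.round(1),"near edge",b.round(1),"yaw,tilt,roll",e.round(2))
if __name__=="__main__":
    now()
    for a in sys.argv[1:]:
        v=[float(x) for x in a.split(',')];plan(a,*target(*v))
    s=sensors.state();print(s["qpos"].round(2),s["contact_force"].round(1),s["finger_gap"])
E
python3 nc.py 50,80,15 55,60,15
```

```text
t: 24.65
ee_pos: [0.4867, -0.1599, 0.3698]
eef_rot: [2.362, 0.003, 3.124]
contact_force: [0.8, 1.2, -1.0]
finger_gap: 0.0103
grip_force: 79.7
tip (case mm) [  32.4 -256.9  296. ] near edge [  45.3 -351.3  201.7] yaw,tilt,roll [ 97.78 -44.69  -0.26]
50,80,15 tcp [0.5171 0.28   0.2762] slide now-axes [-22.4 247.2 376.2] | new-axes [439.5 -10.3  99.6] | twist [ 0.772 -0.45   1.707] deg 110.4
55,60,15 tcp [0.522  0.2792 0.2562] slide now-axes [-27.3 232.6 390. ] | new-axes [ 4.395e+02 -3.000e-01  1.176e+02] | twist [ 0.772 -0.45   1.707] deg 110.4
[ 1.29  0.66 -1.17  1.85 -0.19  1.14  1.82] [ 0.8  1.2 -1. ] 0.01032387026252855
```

```bash
python3 -m crank '{"jaw":[-1,-1,-1,-1,-1,-1,-1,-1,-1,-1,-1,-1],"slide":[[0,18,18],[-3,28,28],[-3,28,28],[-3,28,28],[-3,28,28],[-3,28,28],[-3,28,28],[-3,28,28],[-3,28,28],[-3,28,28],[-2,28,28],[-2,13,13]],"twist":[[0,0,0],[0,0,0],[0,0,0],[0,0,0],[0,0,0],[0,0,0],[0,0,0],[0,0,0],[0,0,0],[0,0,0],[0,0,0],[0,0,0]]}'
python3 -m crank '{"jaw":[-1,-1,-1,-1,-1,-1,-1,-1,-1,-1,-1,-1,-1,-1,-1,-1,-1],"slide":[[0,0,0],[0,0,0],[0,0,0],[0,0,0],[0,0,0],[0,0,0],[0,0,0],[0,0,0],[0,0,0],[0,0,0],[0,0,0],[0,0,0],[0,0,0],[0,0,0],[0,0,0],[0,0,0],[0,0,0]],"twist":[[0.0515,-0.03,0.1138],[0.0515,-0.03,0.1138],[0.0515,-0.03,0.1138],[0.0515,-0.03,0.1138],[0.0515,-0.03,0.1138],[0.0515,-0.03,0.1138],[0.0515,-0.03,0.1138],[0.0515,-0.03,0.1138],[0.0515,-0.03,0.1138],[0.0515,-0.03,0.1138],[0.0515,-0.03,0.1138],[0.0515,-0.03,0.1138],[0.0515,-0.03,0.1138],[0.0515,-0.03,0.1138],[0.0515,-0.03,0.1138],[0,0,0],[0,0,0]]}'
python3 nc.py 50,80,15 55,60,15
```

```text
t: 26.15
ee_pos: [0.5241, 0.2814, 0.3658]
eef_rot: [2.359, -0.0, 3.127]
contact_force: [-0.5, -0.7, -2.2]
finger_gap: 0.0106
grip_force: 79.7
t: 28.28
ee_pos: [0.5248, 0.2794, 0.366]
eef_rot: [-2.877, -0.003, 1.424]
contact_force: [0.5, 0.4, -1.0]
finger_gap: 0.0102
grip_force: 79.7
tip (case mm) [ 57.2   1.2 169.7] near edge [-72.1   0.7 204.7] yaw,tilt,roll [ 0.23 15.16  0.15]
50,80,15 tcp [0.5171 0.28   0.2762] slide now-axes [-0.8 16.  88.7] | new-axes [-0.6 15.8 88.7] | twist [-0.003 -0.002  0.004] deg 0.3
55,60,15 tcp [0.522  0.2792 0.2562] slide now-axes [ -0.9  26.1 106.7] | new-axes [ -0.6  25.8 106.8] | twist [-0.003 -0.002  0.004] deg 0.3
[-0.33  0.47 -0.23  1.65 -0.07  1.24 -0.66] [ 0.5  0.4 -1. ] 0.0102016477128163
```

Excellent. Down to tip (50,·,80), then I compare lid and case in the same camera.

```bash
python3 -m crank '{"jaw":[-1,-1,-1,-1,-1,-1],"slide":[[0,3,15],[0,4,20],[0,4,22],[0,4,20],[-0.5,1,11],[0,0,0]],"twist":[[0,0,0],[0,0,0],[0,0,0],[0,0,0],[0,0,0.004],[0,0,0]]}'
python3 nc.py 59,36,15
python3 - <<'E'
from nc import *
p,M=pose();L=np.stack([M[:,1],M[:,0],-M[:,2]],1);o=p+.155*M[:,2]-L@G
for n in ["scene","side"]:
    d=viewer.get_image(n);pickle.dump(d,open(n+"3.pkl","wb"))
    P,C=cloud(d);C=C.astype(int);q=(P-o)@L
    m=(abs(q[:,0])<.09)&(abs(q[:,1])<.09)&(q[:,2]>-.006)&(q[:,2]<.012)&(C.min(1)>70)&(C.max(1)-C.min(1)<50)
    a=q[m];print(n,len(a),np.percentile(a,[1,50,99],axis=0).round(4).tolist())
    if len(a)>50:
        print(" slopes",np.linalg.lstsq(np.c_[a[:,:2],np.ones(len(a))],a[:,2],rcond=None)[0].round(4))
        t=a[a[:,0]>.064];print(" tongue y",np.percentile(t[:,1],[2,98]).round(4) if len(t)>5 else None)
        e=a[(abs(a[:,1])<.04)];print(" tip x",np.percentile(e[:,0],99.5).round(4))
    c=(P-CO)@Q;b=c[(abs(c[:,1])<.1)&(c[:,0]>.03)&(c[:,0]<.1)&(c[:,2]>.042)&(c[:,2]<.052)]
    if len(b):print(" roof x",np.percentile(b[:,0],[1,99]).round(4),"y",np.percentile(b[:,1],[1,99]).round(4),"z",np.median(b[:,2]).round(4))
    f=(abs(P[:,2])<.01)&(P[:,0]>.4)&(P[:,0]<.8)&(abs(P[:,1])<.5);print(" table",np.median(P[f,2]).round(4))
d=pickle.load(open("scene3.pkl","rb"));cv2.imwrite("pics/scene3.png",cv2.resize(d["frame"][150:270,270:430][...,::-1],(800,600)))
E
```

```text
t: 29.02
ee_pos: [0.5169, 0.2802, 0.2766]
eef_rot: [-2.875, 0.0, 1.418]
contact_force: [0.0, -0.3, -1.1]
finger_gap: 0.0103
grip_force: 79.7
tip (case mm) [48.9  0.1 80.2] near edge [-80.4   0.4 115.5] yaw,tilt,roll [-0.15 15.26 -0.  ]
59,36,15 tcp [0.526  0.2786 0.2322] slide now-axes [-0.1 20.5 40.4] | new-axes [-0.2 20.4 40.5] | twist [-0.004 -0.001 -0.002] deg 0.3
[-0.34  0.56 -0.22  1.73 -0.06  1.06 -0.66] [ 0.  -0.3 -1.1] 0.01026126895241546
scene 1249 [[-0.0575, -0.0776, -0.0008], [0.0207, 0.0112, 0.0046], [0.0736, 0.0703, 0.0097]]
 slopes [-0.0075  0.0065  0.0047]
 tongue y [-0.0465  0.0388]
 tip x 0.0747
 roof x [0.0633 0.0848] y [-0.0849  0.0836] z 0.0475
 table 0.0014
side 1929 [[-0.0594, -0.0371, 0.0006], [0.0021, 0.0335, 0.004], [0.0726, 0.0741, 0.0072]]
 slopes [-0.0059  0.0035  0.0039]
 tongue y [-0.0252  0.0437]
 tip x 0.0738
 roof x [0.0645 0.0814] y [-0.0822  0.0871] z 0.0459
 table -0.0008
```

View pics/scene3.png

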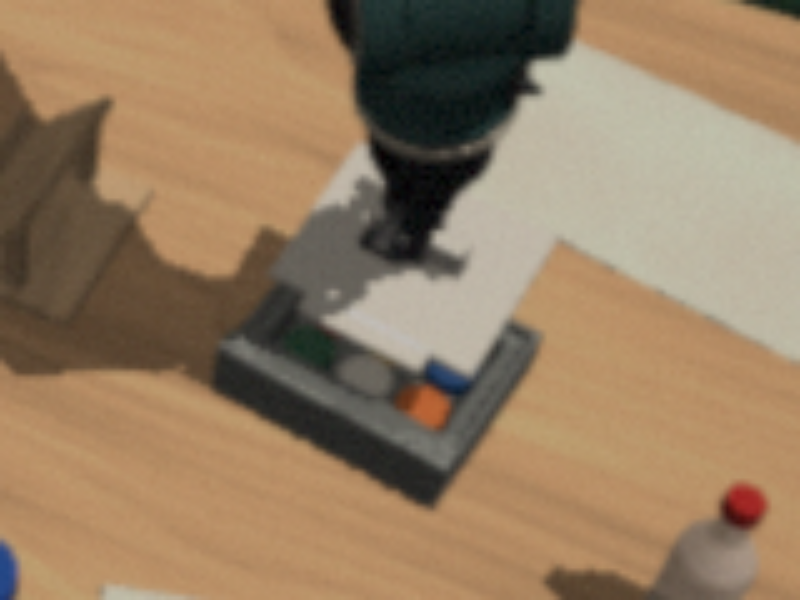

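The lid (tongue edge near (380,340)) is tilted over the case. In both cameras it sits 3 mm to −y of the case's middle; x and z agree. I'll lower it to the slot mouth.

```bash
python3 -m crank '{"jaw":[-1,-1,-1,-1,-1,-1],"slide":[[3,4,8],[0,5,10],[0,5,10],[0,3,7],[0,2,5],[0,0,0]],"twist":[[0,0,0],[0,0,0],[0,0,0],[0,0,0],[0,0,0.002],[0,0,0]]}'
python3 nc.py 59,35,15,3 68,34,15,3
```

```text
t: 29.88
ee_pos: [0.5254, 0.2821, 0.2334]
eef_rot: [-2.876, 0.0, 1.416]
contact_force: [-1.3, 0.6, -1.0]
finger_gap: 0.0102
grip_force: 79.7
tip (case mm) [57.1  3.1 37. ] near edge [-72.2   3.7  72.2] yaw,tilt,roll [-0.29 15.23 -0.02]
59,35,15,3 tcp [0.5264 0.2816 0.2312] slide now-axes [-0.3  1.6  1.8] | new-axes [-0.3  1.6  1.8] | twist [-0.004 -0.001 -0.005] deg 0.4
68,34,15,3 tcp [0.5353 0.2803 0.2302] slide now-axes [-0.2 10.6  0.4] | new-axes [-0.3 10.6  0.4] | twist [-0.004 -0.001 -0.005] deg 0.4
[-0.35  0.63 -0.22  1.73 -0.05  1.   -0.66] [-1.3  0.6 -1. ] 0.010208591963184046
```

```bash
python3 -m crank '{"jaw":[-1,-1,-1,-1,-1],"slide":[[0,1.6,1.8],[0,3,-0.4],[0,3,-0.5],[0,3,-0.5],[0,0,0]],"twist":[[0,0,-0.005],[0,0,0],[0,0,0],[0,0,0],[0,0,0]]}'
python3 nc.py 74,33.5,15,3
python3 -m crank '{"jaw":[-1,-1,-1,-1],"slide":[[0,2,-0.4],[0,2,-0.4],[0,2,-0.4],[0,0,0]],"twist":[[0,0,0],[0,0,0],[0,0,0],[0,0,0]]}'
python3 nc.py 74,33,15,3
```

```text
t: 30.5
ee_pos: [0.5357, 0.2804, 0.2306]
eef_rot: [-2.876, -0.001, 1.42]
contact_force: [-0.6, 0.5, -1.6]
finger_gap: 0.0106
grip_force: 79.7
tip (case mm) [67.7  3.5 34.3] near edge [-61.6   3.5  69.4] yaw,tilt,roll [-1.000e-02  1.519e+01  8.000e-02]
74,33.5,15,3 tcp [0.5412 0.2794 0.2297] slide now-axes [-0.2  5.7 -0.7] | new-axes [-0.2  5.7 -0.6] | twist [-0.003 -0.001 -0.   ] deg 0.2
[-0.34  0.65 -0.21  1.71 -0.04  1.   -0.65] [-0.6  0.5 -1.6] 0.010573452300364997
t: 31.0
ee_pos: [0.5416, 0.2796, 0.2302]
eef_rot: [-2.876, -0.001, 1.421]
contact_force: [-0.9, 1.3, -1.6]
finger_gap: 0.0108
grip_force: 79.7
tip (case mm) [73.6  3.5 33.8] near edge [-55.7   3.5  69. ] yaw,tilt,roll [1.00e-02 1.52e+01 7.00e-02]
74,33,15,3 tcp [0.5412 0.2794 0.2292] slide now-axes [-0.3 -0.   1. ] | new-axes [-0.3 -0.   1. ] | twist [-0.004 -0.001  0.   ] deg 0.2
[-0.34  0.66 -0.21  1.69 -0.04  1.01 -0.64] [-0.9  1.3 -1.6] 0.010796038018598127
```

The tongue is in the slot without contact. Next I compute the swing about the tip.

```bash
cat > sw.py <<'E'
from nc import *
now();prev=pose()
for a in sys.argv[1:]: prev=plan(a,*target(*[float(x) for x in a.split(',')]),*prev)
s=sensors.state();print(s["contact_force"].round(1),s["torque"].round(2),s["finger_gap"])
E
python3 sw.py 74,33.5,12,3.5 74,33.5,9,3.5 74,33.3,6,3.5 74,33.2,4,3.5 74,33,2,3.5
```

```text
tip (case mm) [73.6  3.5 33.8] near edge [-55.7   3.5  69. ] yaw,tilt,roll [1.00e-02 1.52e+01 7.00e-02]
74,33.5,12,3.5 tcp [0.5312 0.2814 0.2279] slide now-axes [ 0.2 -9.6  4.9] | new-axes [ 0.2 -9.8  4.4] | twist [-0.056 -0.001  0.   ] deg 3.2
74,33.5,9,3.5 tcp [0.5212 0.2829 0.2256] slide now-axes [-0.  -9.4  4.4] | new-axes [-0.  -9.6  3.9] | twist [-0.052 -0.     0.   ] deg 3.0
74,33.3,6,3.5 tcp [0.5113 0.2844 0.2226] slide now-axes [-0.  -9.4  4.6] | new-axes [-0.  -9.6  4.1] | twist [-0.052  0.    -0.   ] deg 3.0
74,33.2,4,3.5 tcp [0.5048 0.2854 0.2203] slide now-axes [-0.  -6.3  3. ] | new-axes [-0.  -6.4  2.7] | twist [-0.035 -0.    -0.   ] deg 2.0
74,33,2,3.5 tcp [0.4984 0.2864 0.2176] slide now-axes [-0.  -6.3  3.1] | new-axes [-0.  -6.4  2.8] | twist [-0.035 -0.     0.   ] deg 2.0
[-0.9  1.3 -1.6] [-0.04 -0.35 -0.  ] 0.010796038018598127
```

```bash
python3 -m crank '{"jaw":[-1,-1,-1,-1,-1,-1,-1],"slide":[[0,-4.7,2.4],[0,-4.8,2.3],[0,-4.7,2.2],[0,-4.7,2.2],[0,-4.7,2.3],[0,-4.7,2.3],[0,0,0]],"twist":[[-0.028,0,0],[-0.028,0,0],[-0.026,0,0],[-0.026,0,0],[-0.026,0,0],[-0.026,0,0],[0,0,0]]}'
python3 sw.py 74,33.2,4,3.5 74,33,2,3.5 74,32.5,0.5,3.5
```

```text
t: 31.88
ee_pos: [0.511, 0.2845, 0.2224]
eef_rot: [-3.037, -0.001, 1.421]
contact_force: [-0.1, 1.1, 2.0]
finger_gap: 0.0102
grip_force: 80.0
tip (case mm) [73.7  3.8 33.2] near edge [-59.6   3.7  47.2] yaw,tilt,roll [0.04 5.99 0.07]
74,33.2,4,3.5 tcp [0.5048 0.2854 0.2203] slide now-axes [-0.  -6.   2.8] | new-axes [-0.  -6.1  2.6] | twist [-0.035 -0.001  0.001] deg 2.0
74,33,2,3.5 tcp [0.4984 0.2864 0.2176] slide now-axes [-0.  -6.3  3.1] | new-axes [-0.  -6.4  2.8] | twist [-0.035 -0.     0.   ] deg 2.0
74,32.5,0.5,3.5 tcp [0.4937 0.2871 0.2152] slide now-axes [ 0.  -4.7  2.6] | new-axes [ 0.  -4.8  2.5] | twist [-0.026  0.    -0.   ] deg 1.5
[-0.1  1.1  2. ] [-0.02  0.06 -0.02] 0.010226474683182447
```

```bash
python3 -m crank '{"jaw":[-1,-1,-1],"slide":[[0,-3,1.4],[0,-3,1.4],[0,0,0]],"twist":[[-0.0175,0,0],[-0.0175,0,0],[0,0,0]]}'; python3 -m crank '{"jaw":[-1,-1,-1],"slide":[[0,-3.1,1.5],[0,-3.1,1.5],[0,0,0]],"twist":[[-0.0175,0,0],[-0.0175,0,0],[0,0,0]]}'
python3 sw.py 74,32.5,0.5,3.5 74,32,0,3.5
```

```text
t: 32.25
ee_pos: [0.5051, 0.2852, 0.2201]
eef_rot: [-3.072, -0.001, 1.421]
contact_force: [-0.6, 0.3, 1.7]
finger_gap: 0.0107
grip_force: 80.1
t: 32.62
ee_pos: [0.4988, 0.2862, 0.2175]
eef_rot: [-3.107, -0.001, 1.421]
contact_force: [0.4, 0.7, 1.9]
finger_gap: 0.0107
grip_force: 80.3
tip (case mm) [74.4  3.6 32.9] near edge [-59.5   3.6  37.6] yaw,tilt,roll [0.02 1.98 0.07]
74,32.5,0.5,3.5 tcp [0.4937 0.2871 0.2152] slide now-axes [ 0.1 -5.1  2.5] | new-axes [ 0.1 -5.2  2.4] | twist [-0.026 -0.001  0.   ] deg 1.5
74,32,0,3.5 tcp [0.4921 0.2873 0.214 ] slide now-axes [ 0.  -1.6  1.2] | new-axes [ 0.  -1.6  1.2] | twist [-0.009  0.     0.   ] deg 0.5
[0.4 0.7 1.9] [-0.23 -0.29 -0.02] 0.010709049604968855
```

```bash
python3 -m crank '{"jaw":[-1,-1,-1],"slide":[[0,-2.6,1.2],[0,-2.5,1.2],[0,0,0]],"twist":[[-0.013,0,0],[-0.013,0,0],[0,0,0]]}'; python3 -m crank '{"jaw":[-1,-1,-1],"slide":[[0,-1.6,0.6],[0,0,0.6],[0,0,0]],"twist":[[-0.009,0,0],[0,0,0],[0,0,0]]}'
python3 sw.py 74,32,0,3.5
```

```text
t: 33.0
ee_pos: [0.4938, 0.2869, 0.2154]
eef_rot: [-3.134, -0.001, 1.421]
contact_force: [0.7, -0.9, 5.9]
finger_gap: 0.0104
grip_force: 80.6
t: 33.38
ee_pos: [0.4923, 0.2872, 0.2148]
eef_rot: [3.141, -0.002, 1.421]
contact_force: [-4.0, -2.2, 18.6]
finger_gap: 0.0107
grip_force: 82.6
tip (case mm) [74.4  3.7 32.9] near edge [-59.6   3.7  32.8] yaw,tilt,roll [ 0.   -0.05  0.09]
74,32,0,3.5 tcp [0.4921 0.2873 0.214 ] slide now-axes [ 0.1 -0.3  0.8] | new-axes [ 0.1 -0.3  0.8] | twist [ 0.001 -0.002  0.   ] deg 0.1
[-4.  -2.2 18.6] [-1.14  0.46  0.06] 0.010708907456651434
```

The load comes on at about the height of the ledge. I'll check the lid's surface before letting go.

```bash
cat > chk.py <<'E'
from nc import *
for n in ["scene","side"]:
    d=viewer.get_image(n);P,C=cloud(d);C=C.astype(int)
    f=(abs(P[:,2])<.01)&(P[:,0]>.4)&(P[:,0]<.8)&(abs(P[:,1])<.4);P[:,2]-=np.median(P[f,2])
    c=(P-CO)@Q*1000
    m=(abs(c[:,0])<70)&(abs(c[:,1])<78)&(c[:,2]>28)&(c[:,2]<55)&(C.min(1)>70)&(C.max(1)-C.min(1)<50);a=c[m]
    k=np.linalg.lstsq(np.c_[a[:,:2],np.ones(len(a))],a[:,2],rcond=None)[0]
    a=a[abs(np.c_[a[:,:2],np.ones(len(a))]@k-a[:,2])<3];k=np.linalg.lstsq(np.c_[a[:,:2],np.ones(len(a))],a[:,2],rcond=None)[0]
    print(n,len(a),"top z = %.4f x + %.4f y + %.1f"%tuple(k),"x",np.percentile(a[:,0],[1,99]).round(1),"y",np.percentile(a[:,1],[1,99]).round(1))
    for nm,s in [("near",a[:,0]<-50),("far",a[:,0]>45),("left",a[:,1]>60),("right",a[:,1]<-60)]: print("  ",nm,s.sum(),np.median(a[s,2]).round(1) if s.any() else "")
E
python3 chk.py
```

```text
scene 801 top z = 0.0136 x + -0.0036 y + 36.5 x [-65.5  57. ] y [-75.1  74.3]
   near 95 35.7
   far 98 37.1
   left 111 36.2
   right 96 36.9
side 1560 top z = 0.0050 x + -0.0061 y + 36.9 x [-66.5  63.2] y [-27.3  77.1]
   near 193 36.3
   far 248 37.0
   left 368 36.5
   right 6 37.2
```

The top is level at ~37 mm everywhere, so the lid is home. I relax the press, release and back off.

```bash
python3 -m crank '{"jaw":[-1,-1,-0.9,-0.8,-0.6,-0.4,-0.3,-0.3,-0.3,-0.3,-0.3,-0.3,-0.3,-0.3],"slide":[[0,0,-0.6],[0,0,0],[0,0,0],[0,0,0],[0,0,0],[0,0,0],[0,0,0],[0,0,-6],[0,0,-15],[0,0,-30],[0,0,-40],[0,0,-40],[0,0,-20],[0,0,0]],"twist":[[0,0,0],[0,0,0],[0,0,0],[0,0,0],[0,0,0],[0,0,0],[0,0,0],[0,0,0],[0,0,0],[0,0,0],[0,0,0],[0,0,0],[0,0,0],[0,0,0]]}'
python3 chk.py
python3 - <<'E'
from h import *
d=viewer.get_image("scene");cv2.imwrite("pics/end.png",cv2.resize(d["frame"][100:300,90:430][...,::-1],(800,470)))
E
```

```text
t: 35.22
ee_pos: [0.4924, 0.287, 0.3682]
eef_rot: [3.139, -0.004, 1.421]
contact_force: [0.5, -0.3, -0.3]
finger_gap: 0.0299
grip_force: 0.0
scene 881 top z = 0.0160 x + -0.0053 y + 36.5 x [-66.1  56.6] y [-74.5  74.2]
   near 133 35.5
   far 92 37.0
   left 112 36.0
   right 99 36.7
side 2490 top z = 0.0049 x + -0.0001 y + 36.7 x [-66.6  62.6] y [-71.6  76.7]
   near 296 36.3
   far 353 36.7
   left 358 36.7
   right 200 36.5
```

View pics/end.png

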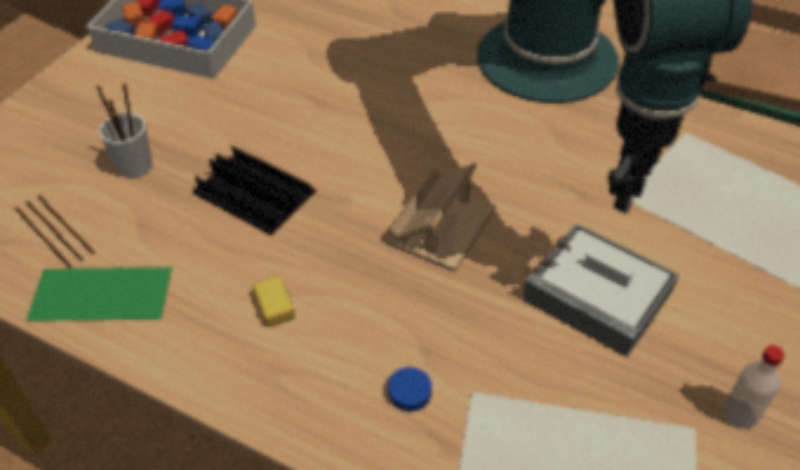

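The lid (600,285) lies flat in the case, the gripper is clear, and the cup, sponge, pot and bottle are where they stood.

```bash
python3 -c "
from workcell import ticket;print(ticket.hand_in())"
```

```text
the job is handed in; nothing more can be done
None
```

The face-paint case is closed and handed in at about 35 s: the lid was laid on the rest, taken again by its handle, hooked under the roof and swung down, and it measures flat at ledge height with the bottle, cup, pot and sponge untouched.

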